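Pin the clamshell test jig shut

ROBOT

A 6-joint arm with a two-finger parallel gripper is mounted at the origin on a cart in front of the work surface, level with it; the furniture and walls round the work are solid. World frame = base frame: x ahead of the robot, y to its left, z up, the work surface at z = 0. Lengths are in m, angles in rad, forces in N, time in s.
With the tool pointing down it reaches from about 0.3 to 0.875 m from the base axis. Payload 6.4 kg.
Tool frame: the origin (TCP) lies at the very end of the fingers, on their centre line; the grasp point (between the pads) lies 19 mm behind it; z points along the fingers, y is the line along which they close (so a half turn about z gives the same grasp; the last joint's range is limited). The gripper opens to 85 mm and grips with 20 to 120 N. Pads are 22 mm wide; open, the fingers measure 114 mm over their backs; the gripper's body (76 mm by 85 mm) begins 54 mm behind the grasp point. The pads swing forward as they close: fully open they stand 13 mm farther back than shut.
Start: joints at [-1.454, 0.181, 1.607, -0, 1.354, -0.206], TCP at [0.182, -0.545, 0.231] pointing down, gripper open.
Joint ranges: [-2.99, 2.99], [-0.89, 2.07], [0.3, 2.58], [-1.14, 4.28], [0, 2.63], [-3.12, 3.12]. Speed limits (rad/s): [2.57, 2.57, 3.01, 3.14, 3.14, 3.14].

INTERFACE

Orientations are given as a unit quaternion [w, x, y, z].
In Python, from bench import ctrl gives the robot as it stands.
- The arm moves only by the tool jog_arm, never from a script. Its argument "series" is a list that holds one entry, the list of rows, each a list of 7 numbers: the shift along the tool's x, y, z in mm, then the turn, a rotation vector about the tool's x, y, z in rad, then the finger opening in mm, from 0 to 85.4. In form: [[[tx, ty, tz, rx, ry, rz, gripper], ...]]. A call has exactly 10 rows; each row shifts and turns the commanded pose from where the row before left it, along the tool's axes as they then stand; what a row does not reach is not made up. A row lasts 1/10 s, in which the tool goes at most 50 mm and 8.59 degrees, less where a joint would pass 70% of its speed; a pose out of reach is approached as far as the arm can. A call with a gripper value outside its range is refused whole. The fingers move at their own pace and stop on an object; the grip force is fixed at half the most. Time passes only in rows, so rows that do not move let the fingers close, or fill a call up. It gives the time, the measured TCP pose, the force, the opening and the grip force at its end, in the units of the state.
- ctrl.get_obs(): the state, without advancing time (a new reading comes with each control period).
- ctrl.camera(name): name is "side" or "top" or "wrist"; returns a dict with "frame" (384x512x3 uint8, blue, green, red), "z_map" (384x512 float32, m along the optical axis (not along the pixel's ray), 0 where there is no reading), "fx", "fy", "cx", "cy" (pixels), "xyz" and "rotation" of the camera in the world. Camera axes: x right, y down, z forward; pixel columns grow to the right and rows downward; lengths in m; the calibration is good to about 2 mm. A picture is of the moment at which its call begins.
- ctrl.hand_in(): hands the job in; it is judged then, once.
The state is a dict: "time_s": time; "q": joint angles; "dq": joint speeds; "joint_efforts": joint torques, N m; "eef_pos": TCP position; "eef_rot": TCP orientation; "wrist_force": force on the tool from outside, world axes, zero at the start; "torque": the same for the moment, N m; "opening": opening from 0.0 (shut) to 1.0 (fully open); "grasp_force": force on a finger pad.
Only numpy, scipy, OpenCV 4.12 (cv2) and the standard library are available. Lean on these libraries where they do the work, as an engineer would, in place of code of your own. Each camera call takes 0.05 s, during which the arm holds its last target. There are 200 camera calls.

TASK

Someone left a short pin in the lower half of the open board-test jig: put it back in the pin rack, fully home in the empty place of the row that already holds a short pin. Then swing the jig's lid down, fetch the long pin from the other row and push it through the lid's hole into the base until its head presses the lid fully shut against its springs. Finish holding: keep hold of the long pin and keep pressing, because the lid springs up when let go; leave the other short pin and the other things on the table where they are.

Things in the scene. Friction and masses are not known exactly. Their poses are not given: they have to be found in the camera images.
- jig: Clamshell board-test jig, screwed to the table: black base 120 (x) x 84 (y) x 30 mm, aluminium lid hinged along its far side, a green board inside. Origin at the centre of the underside; x points from the pin hole at the front (robot side) to the hinge at the back, y left along the hinge, z up.
- jig_lid (a joint): Lid angle, rad: 0 shut (level), 1.9 fully open (leaning back past upright); starts at 1.45 to 1.75. The stiff hinge keeps the lid where it is left; about 2 N at the free edge turns it. Two sprung brass lifters in the base catch the lid at about 0.06 rad (hole about 6 mm high) and push it back up to there when not held down; pressing it shut takes 4 N rising to 7 N at the lid's hole.
- lid_hinge (a point): Centre of the lid's hinge axis, 62 mm behind the jig's origin, 31 mm above the table, running along the jig's y. From it the lid reaches 126 mm to its free edge; 84 mm wide, 8 mm thick near the hinge, a 14 mm thick bar from 86 mm outwards; its underside lies in the plane of the hinge axis.
- lid_hole (a point): Mouth of the 12.5 mm hole through the lid's bar, on the lid's outer (upper when shut) face, 107 mm from the hinge axis and 19 mm from the free edge; the hole is 14 mm long. When shut the mouth is 45 mm above the table, straight over jig_hole.
- jig_hole (a point): Mouth of the 10.5 mm hole in the jig's base, at the top of the base 30 mm above the table, 45 mm in front of the jig's origin, midway along y; the hole goes right through the base.
- rack: Plywood pin rack, 110 x 110 x 24 mm, fixed; four holes at the corners of a 60 mm square. Origin at the centre of the underside. Rows of two run along the rack's x: row a at y = +30 mm, row b at y = -30 mm. One row holds a short pin, the other the long pin, each in its place 1 (x = -30 mm); places 2 (x = +30 mm) are empty. Which row is which varies.
- rack_a1 (a point): Mouth of one of the rack's four pin holes, at the rack's top face, 24 mm above the table: row a, near place. 9.5 mm wide, 17 mm deep.
- rack_a2 (a point): Mouth of one of the rack's four pin holes, at the rack's top face, 24 mm above the table: row a, far place. 9.5 mm wide, 17 mm deep.
- rack_b1 (a point): Mouth of one of the rack's four pin holes, at the rack's top face, 24 mm above the table: row b, near place. 9.5 mm wide, 17 mm deep.
- rack_b2 (a point): Mouth of one of the rack's four pin holes, at the rack's top face, 24 mm above the table: row b, far place. 9.5 mm wide, 17 mm deep.
- short_pin_stray: Steel pin: knurled head 18 mm across, 24 mm tall, on a shank 8 mm across, 20 mm long, its last 6 mm tapered to 4 mm; 44 mm in all, 30 g. Origin at the centre of the foot, z up towards the head. Starts in the jig's base hole, head resting on the base, foot 10 mm above the table. Seated in the rack, a pin's foot is 7 mm above the table.
- short_pin_racked: Steel pin: knurled head 18 mm across, 24 mm tall, on a shank 8 mm across, 20 mm long, its last 6 mm tapered to 4 mm; 44 mm in all, 30 g. Origin at the centre of the foot, z up towards the head. Same as the other short pin; stands in the rack in the short row (head 3 mm clear of the rack's top), foot 7 mm above the table, and stays there.
- long_pin: Steel pin: knurled head 18 mm across, 24 mm tall, on a shank 8 mm across, 40 mm long, its last 6 mm tapered to 4 mm; 64 mm in all, 40 g. Origin at the centre of the foot, z up towards the head. Stands in the rack in the other row (head 23 mm clear of the rack's top), foot 7 mm above the table. With its head down on the shut lid its foot is 5 mm above the table.
- terminal_board: Bystander: green circuit board with screw terminals, 78 x 62 x 21 mm; origin centre of underside.
- usb_stick: Bystander: blue memory stick, 18 x 52 x 9 mm; origin centre of underside.
- stepper_1: Bystander: small round stepper motor, 28 x 43 x 32 mm; origin centre of underside.
- wick_reel: Bystander: small blue reel, 45 mm across, 10 mm high; origin centre of underside.
- bnc_adapter: Bystander: grey-white adapter plug, 14 x 36 x 14 mm; origin centre of underside.
- tape_roll: Bystander: black roll of tape, 62 mm across, 19 mm high; origin centre of underside.
Mind the look-alikes: they are no part of the job. What is shaped like the short_pin_stray but red is not meant.

How it is judged:
By the outcome, as a careful person would: the job done as asked, in the order asked, and still so for the second after the job is handed in, while the arm keeps its last pose, push and grip.
It also fails if it takes over 67 s, if anything falls off the work surface, if the arm or the gripper's body presses on something with over 40 N, if the wrist force passes 120 N, or if a joint passes its speed limit or range.

## Working session

There is one attempt and no reset: what is moved stays moved. The work goes in short steps, Python scripts to look and compute and a tool call to move; the robot and the scene stay as the last step left them, time stands still between calls to the robot, and variables do not carry over. Pictures are saved under pics/ and viewed, at most 10 in all, crops included, and the job is handed in when it is done.

Besides the shell and the picture viewer there is one more tool, called after "Request:" as name(argument=value, ...), one argument or row to a line, values as JSON. jog_arm: Moves the arm, as the interface text tells. Its arguments: {"type":"object","properties":{"series":{"type":"array"}},"required":["series"]}

```bash
mkdir -p pics
cat > h.py <<'E'
import numpy as np, cv2
from bench import ctrl
from scipy.spatial.transform import Rotation as R
def shot(n,f=None):
    c=ctrl.camera(n)
    np.savez('last_%s.npz'%n,**{k:np.asarray(v) for k,v in c.items()})
    if f: cv2.imwrite('pics/'+f,c['frame'])
    return c
def load(n): return np.load('last_%s.npz'%n)
def rot(c):
    r=np.asarray(c['rotation'],float)
    return r if r.shape==(3,3) else R.from_quat(r[[1,2,3,0]]).as_matrix()
def ray(c,u,v):
    return rot(c)@np.array([(u-c['cx'])/c['fx'],(v-c['cy'])/c['fy'],1.])
def at_z(c,u,v,z):
    d=ray(c,u,v); p=np.asarray(c['xyz']); return p+d*(z-p[2])/d[2]
def at_depth(c,u,v):
    return np.asarray(c['xyz'])+ray(c,u,v)*c['z_map'][int(round(v)),int(round(u))]
def proj(c,p):
    q=rot(c).T@(np.asarray(p)-np.asarray(c['xyz'])); return q[0]/q[2]*c['fx']+c['cx'],q[1]/q[2]*c['fy']+c['cy']
E
python3 - <<'E'
from h import *
for n in('top','side'):
    c=shot(n); cv2.imwrite(f'pics/{n}0.png',cv2.resize(c['frame'],(800,600),interpolation=cv2.INTER_CUBIC)); print(n,c['xyz'],c['fx'],c['rotation'])
print(ctrl.get_obs())
E
```

```text
top [0.42352125 0.04117635 1.06765313] 395.6255756389113 [ 0.04753706 -0.70310797  0.7079246  -0.04713988]
side [0.21206002 0.71254129 0.45416195] 359.23627962590507 [ 0.12666568 -0.18736417  0.83726977 -0.49782508]
{'time_s': 0.1, 'q': array([-1.45430209e+00,  1.81460224e-01,  1.60784394e+00, -4.20758811e-06,
        1.35377643e+00, -2.06292715e-01]), 'dq': array([-0.00015191, -0.00038962, -0.00228577,  0.00135003, -0.00130794,
       -0.00129175]), 'joint_efforts': array([ 5.52476013e-04, -4.45877123e+01, -3.52239347e+01, -3.32311465e-04,
        4.14930400e-03,  4.85175838e-05]), 'eef_pos': array([ 0.18236132, -0.54483456,  0.23050886]), 'eef_rot': array([-7.43312425e-04,  9.87003973e-01,  1.60694132e-01,  3.13404270e-05]), 'wrist_force': array([ 0.94441437, -1.05971897, -0.26734834]), 'torque': array([ 0.00706881,  0.02743829, -0.01009419]), 'grasp_force': 0.0, 'opening': 1.000873164620927}
```

View pics/top0.png

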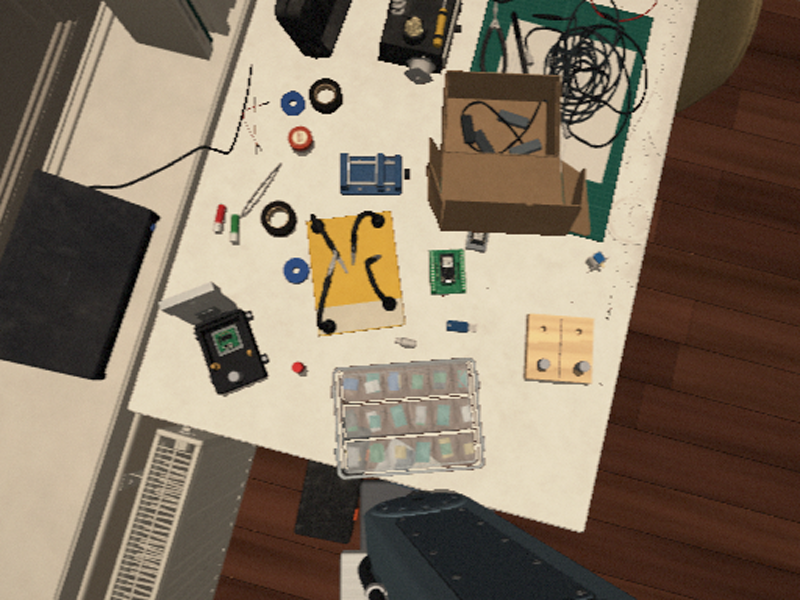

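View pics/side0.png

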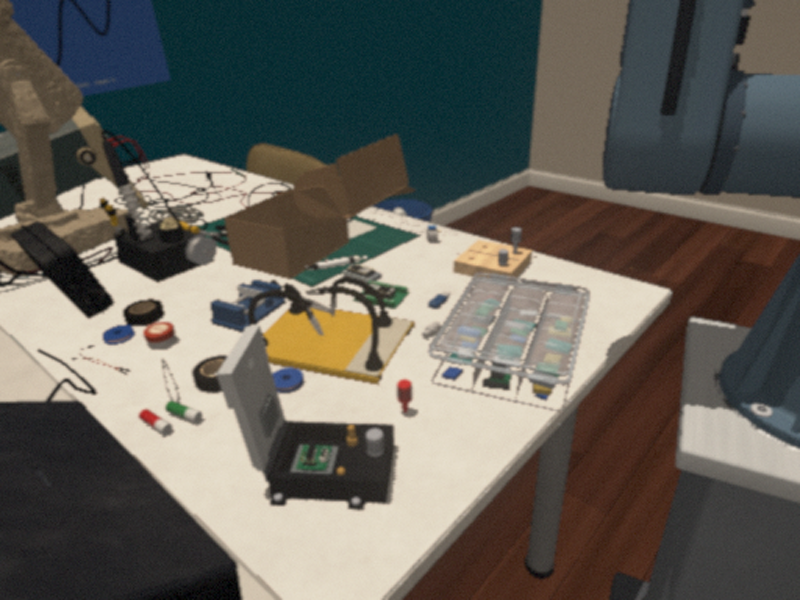

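The top view shows the jig at about (232,345), with the stray pin's head at (235,376). The rack is at (560,348), with pins at (543,365) and (585,366). In the side view the farther rack pin, at (516,240), is the taller one. I'll crop both areas to measure.

Run:
```python
from h import *
c=load('top');f=c['frame']
# crops 8x
a=cv2.resize(f[185:255,100:175],None,fx=7,fy=7,interpolation=cv2.INTER_CUBIC)
b=cv2.resize(f[195:250,328:388],None,fx=7,fy=7,interpolation=cv2.INTER_CUBIC)
print(a.shape,b.shape)
o=np.zeros((600,800,3),np.uint8)
a=cv2.resize(f[188:255,102:174],None,fx=6,fy=6,interpolation=cv2.INTER_CUBIC); b=cv2.resize(f[195:250,330:390],None,fx=6,fy=6,interpolation=cv2.INTER_CUBIC)
o[:a.shape[0],:a.shape[1]]=a; o[:b.shape[0],435:435+b.shape[1]]=b
cv2.imwrite('pics/crop1.png',o[:410])
```

```text
(490, 525, 3) (385, 420, 3)
```

View pics/crop1.png

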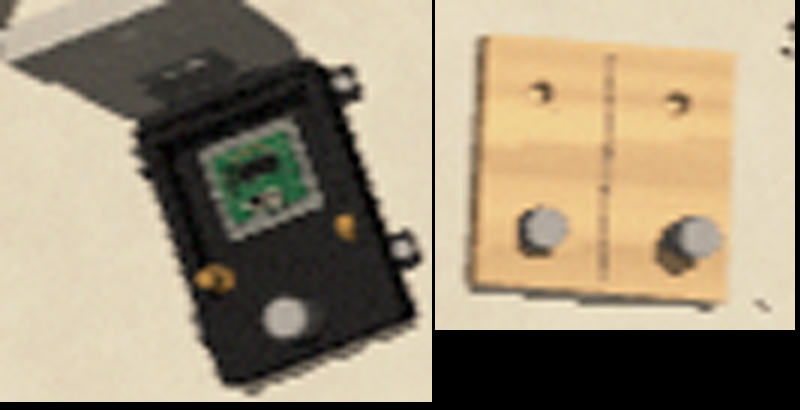

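Run:
```python
from h import *
c=load('top')
def J(x,y,z): return at_z(c,102+(x+.5)/6-.5,188+(y+.5)/6-.5,z)
def K(x,y,z): return at_z(c,330+(x-435+.5)/6-.5,195+(y+.5)/6-.5,z)
p=lambda n,v:print(n,np.round(v*1000,1))
p('stray head',J(286,317,.054))
fr,fl,bl=J(412,315,.03),J(228,387,.03),J(140,122,.03)
br=J(318,62,.03)
for n,v in zip('fr fl bl br'.split(),(fr,fl,bl,br)):p(n,v)
print('yaw', np.degrees(np.arctan2(*((bl-fl)[[1,0]]))),np.degrees(np.arctan2(*((br-fr)[[1,0]]))), np.linalg.norm(bl-fl),np.linalg.norm(fr-fl))
co=[K(484,36,.024),K(735,53,.024),K(725,302,.024),K(474,288,.024)]
for v in co:p('rackcorner',v)
p('rack centre',np.mean(co,0)); print(np.linalg.norm(co[0]-co[1]),np.linalg.norm(co[1]-co[2]))
d=(co[0]-co[3]+co[1]-co[2]); print('rack yaw',np.degrees(np.arctan2(d[1],d[0])))
p('a2',K(541,93,.024));p('b2',K(677,103,.024));p('a1 head',K(546,228,.051));p('b1 head',K(697,237,.071))
p('a1',at_depth(c,*[330+(546-435)/6,195+228/6])); p('b1',at_depth(c,330+(697-435)/6,195+237/6));p('stray d',at_depth(c,102+286/6,188+317/6))
```

```text
stray head [441.6 329.2  54. ]
fr [442.5 281.3  30. ]
fl [412.1 360.2  30. ]
bl [527.5 402.8  30. ]
br [553.6 325.4  30. ]
yaw 20.27616387872259 21.66779641800813 0.12302648272307307 0.08452128126081287
rackcorner [ 543.8 -159.6   24. ]
rackcorner [ 535.5 -270.3   24. ]
rackcorner [ 426.4 -260.8   24. ]
rackcorner [ 433.2 -151.6   24. ]
rack centre [ 484.7 -210.6   24. ]
0.110988737599918 0.1094890548833219
rack yaw -4.518954585507345
a2 [ 518.4 -183.9   24. ]
b2 [ 513.5 -243.7   24. ]
a1 head [ 458.1 -178.1   51. ]
b1 head [ 453.3 -236.8   71. ]
a1 [ 457.1 -179.4   49.9]
b1 [ 452.2 -237.4   72.3]
stray d [440.6 328.5  52.6]
```

Request:
jog_arm(
  series=[
    [[26.1, -37.3, 0, 0, 0, 0, 85], [26.1, -37.3, 0, 0, 0, 0, 85], [26.1, -37.3, 0, 0, 0, 0, 85], [26.1, -37.3, 0, 0, 0, 0, 85], [26.1, -37.3, 0, 0, 0, 0, 85], [26.1, -37.3, 0, 0, 0, 0, 85], [26.1, -37.3, 0, 0, 0, 0, 85], [26.1, -37.3, 0, 0, 0, 0, 85], [26.1, -37.3, 0, 0, 0, 0, 85], [26.1, -37.3, 0, 0, 0, 0, 85]],
  ],
)

```text
time_s: 1.1
eef_pos: [0.3115, -0.107, 0.2312]
eef_rot: [0.0, 0.987, 0.16, 0.0]
wrist_force: [1.3, 0.4, 0.8]
opening: 0.996
grasp_force: 0.0
```

Request:
jog_arm(
  series=[
    [[26.1, -37.3, 10, 0, 0, 0, 50], [26.1, -37.3, 10, 0, 0, 0, 50], [26.1, -37.3, 10, 0, 0, 0, 50], [26.1, -37.3, 10, 0, 0, 0, 50], [26.1, -37.3, 10, 0, 0, 0, 50], [26.1, -37.3, 10, 0, 0, 0, 50], [26.1, -37.3, 10, 0, 0, 0, 50], [26.1, -37.3, 10, 0, 0, 0, 50], [26.1, -37.3, 10, 0, 0, 0, 50], [26.1, -37.3, 10, 0, 0, 0, 50]],
  ],
)

```text
time_s: 2.1
eef_pos: [0.4407, 0.3297, 0.1303]
eef_rot: [0.0, 0.987, 0.161, -0.0]
wrist_force: [0.6, -0.7, 0.7]
opening: 0.584
grasp_force: 0.0
```

```bash
cat >> h.py <<'E'
def to(x,y,z,yaw=None):
    "tool-frame shift (mm) and rz to reach a world TCP point (mm)"
    o=ctrl.get_obs(); q=o['eef_rot']; r=R.from_quat(q[[1,2,3,0]])
    d=r.inv().apply(np.array([x,y,z])-1000*o['eef_pos'])
    m=r.as_matrix(); a=np.degrees(np.arctan2(m[1,0],m[0,0]))
    print('pos',np.round(o['eef_pos']*1000,1),'yaw %.1f'%a,'tilt',np.round(m[:,2],3),'t',round(o['time_s'],2),'F',np.round(o['wrist_force'],1),'open %.3f grip %.1f'%(o['opening'],o['grasp_force']))
    print('shift',np.round(d,1),'' if yaw is None else 'rz %.3f'%-np.radians(yaw-a))
E
python3 - <<'E'
from h import *
to(441,329,34,21)
c=shot('wrist'); cv2.imwrite('pics/w1.png',c['frame'])
s=load('top')
# heights of surroundings behind lid
for x,y in((150,260),(130,240),(100,260),(150,215),(180,290),(195,320),(165,305),(225,295)):
    print((x,y),np.round(at_depth(s,x/1.5625,y/1.5625)*1000))
E
```

```text
pos [440.7 329.7 130.3] yaw 18.5 tilt [-0.001 -0.    -1.   ] t 2.1 F [ 0.6 -0.7  0.7] open 0.584 grip 0.0
shift [ 0.2  0.7 96.3] rz -0.043
(150, 260) [636. 478.  46.]
(130, 240) [655. 484. 110.]
(100, 260) [620. 520. 128.]
(150, 215) [698. 457. 104.]
(180, 290) [592. 442.   1.]
(195, 320) [534. 397.  49.]
(165, 305) [545. 405. 157.]
(225, 295) [569. 336.  92.]
```

View pics/w1.png

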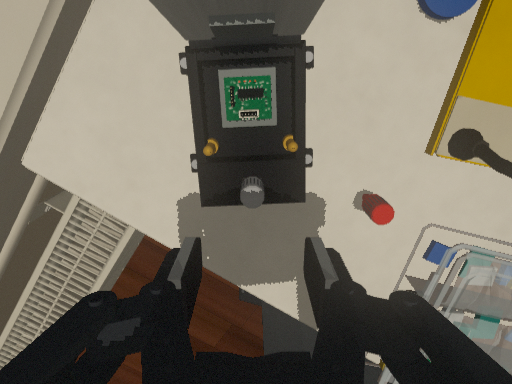

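Run:
```python
from h import *
c=load('wrist'); print(c['xyz'])
p=lambda n,v:print(n,np.round(v*1000,1))
p('head',at_z(c,252,184,.054))
a,b=at_z(c,201,206,.03),at_z(c,306,202,.03); p('fl',a);p('fr',b);print(np.linalg.norm(a-b),np.degrees(np.arctan2(a[1]-b[1],a[0]-b[0]))-90)
a,b=at_z(c,187,49,.03),at_z(c,304,46,.03);p('bl',a);p('br',b)
p('headd',at_depth(c,252,184))
cv2.imwrite('pics/w1c.png',cv2.resize(c['frame'][140:220,180:330],None,fx=5,fy=5,interpolation=cv2.INTER_CUBIC))
# lid top edge points from top depth: high points near the lid
s=load('top');v,u=np.mgrid[170:215,98:155];P=np.array([at_depth(s,x,y) for x,y in zip(u.ravel(),v.ravel())])*1000
P=P[(P[:,2]>60)&(P[:,1]<430)]
hx=np.array([np.cos(np.radians(21)),np.sin(np.radians(21))])
xi=(P[:,:2]-[440.8,329])@hx-107
A=np.polyfit(P[:,2]-31,xi,1);print('lid',len(P),A,'theta',np.pi/2+np.arctan(A[0]),P[:,2].max())
```

```text
[0.51732683 0.35447254 0.27268925]
head [450.1 332.2  54. ]
fl [411.9 362.9  30. ]
fr [442.  283.8  30. ]
0.08458536090409416 20.841354367560967
bl [521.6 403.6  30. ]
br [549.1 327.5  30. ]
headd [448.9 331.8  50.3]
lid 733 [-0.22169654 31.5546308 ] theta 1.352628384912247 1067.653130044513
```

View pics/w1c.png

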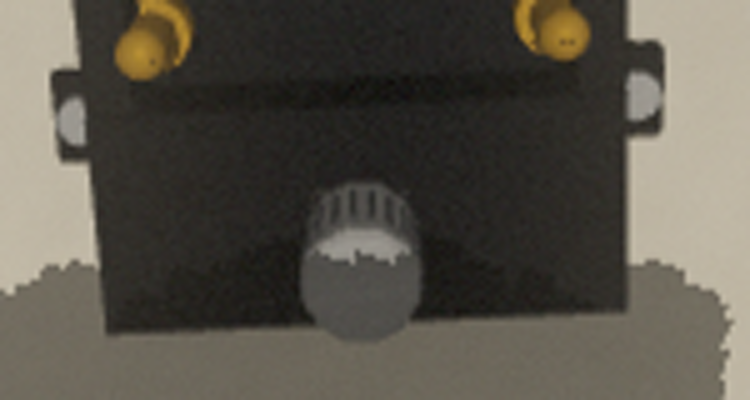

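The enlarged head-top centre at (362,284) in the crop agrees with the top-camera estimate of about (441,330). I'll descend and grip.

Request:
jog_arm(
  series=[
    [[0, 0.5, 24, 0, 0, -0.04, 45], [0, 0, 24, 0, 0, 0, 45], [0, 0, 24, 0, 0, 0, 45], [0, 0, 24, 0, 0, 0, 45], [0, 0, 0, 0, 0, 0, 5], [0, 0, 0, 0, 0, 0, 5], [0, 0, 0, 0, 0, 0, 5], [0, 0, 0, 0, 0, 0, 5], [0, 0, 0, 0, 0, 0, 5], [0, 0, 0, 0, 0, 0, 5]],
  ],
)

```text
time_s: 3.15
eef_pos: [0.4405, 0.3279, 0.0361]
eef_rot: [-0.001, 0.984, 0.18, -0.0]
wrist_force: [-4.0, 4.0, -2.4]
opening: 0.176
grasp_force: 58.4
```

Run:
```python
from h import *
to(517.9,-183.5,140,-4.6)
```

```text
pos [440.5 327.9  36.1] yaw 20.8 tilt [-0.     0.001 -1.   ] t 3.15 F [-4.   4.  -2.4] open 0.176 grip 58.4
shift [-109.2  505.5 -104.5] rz 0.443
```

Request:
jog_arm(
  series=[
    [[0, 0, -20, 0, 0, 0, 5], [0, 0, -45, 0, 0, 0, 5], [0, 0, -45, 0, 0, 0, 5], [-10, 46, 0, 0, 0, 0, 5], [-10, 46, 0, 0, 0, 0, 5], [-10, 46, 0, 0, 0, 0, 5], [-10, 46, 0, 0, 0, 0, 5], [-10, 46, 0, 0, 0, 0, 5], [-10, 46, 0, 0, 0, 0, 5], [-10, 46, 0, 0, 0, 0, 5]],
  ],
)

```text
time_s: 4.15
eef_pos: [0.4908, -0.0012, 0.1472]
eef_rot: [0.001, 0.984, 0.18, 0.002]
wrist_force: [0.1, -1.0, -1.2]
opening: 0.179
grasp_force: 58.6
```

Request:
jog_arm(
  series=[
    [[-10, 46, 0, 0, 0, 0, 5], [-10, 46, 0, 0, 0, 0, 5], [-10, 46, 0, 0, 0, 0, 5], [-9, 45.5, 0, 0, 0, 0, 5], [0, 0, 0, 0, 0, 0.11, 5], [0, 0, 0, 0, 0, 0.11, 5], [0, 0, 0, 0, 0, 0.11, 5], [0, 0, 0, 0, 0, 0.11, 5], [0, 0, 0, 0, 0, 0, 5], [0, 0, 0, 0, 0, 0, 5]],
  ],
)

```text
time_s: 5.15
eef_pos: [0.5189, -0.1845, 0.1464]
eef_rot: [0.001, 0.999, -0.037, 0.001]
wrist_force: [-0.5, 0.2, -0.6]
opening: 0.171
grasp_force: 58.7
```

Run:
```python
from h import *
to(517.9,-183.5,52,-4.6)
c=shot('wrist')
f=c['frame'];cv2.imwrite('pics/w2.png',f)
```

```text
pos [ 518.9 -184.5  146.4] yaw -4.3 tilt [ 0.002 -0.001 -1.   ] t 5.15 F [-0.5  0.2 -0.6] open 0.171 grip 58.7
shift [-1.2 -1.1 94.4] rz 0.006
```

View pics/w2.png

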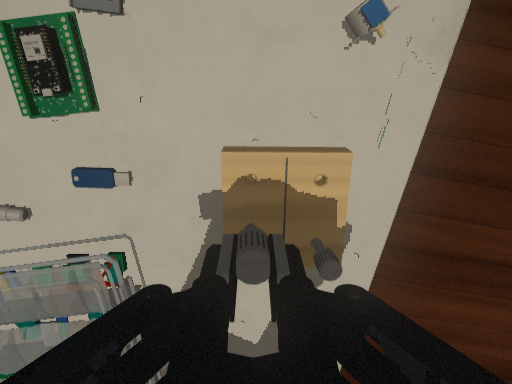

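Run:
```python
from h import *
c=load('wrist')
for z in (.1645,.1405,.1205): print(z,proj(c,(.5189,-.1845,z)))
p=lambda n,v:print(n,np.round(v*1000,1))
p('a2',at_z(c,252,180,.024));p('b2',at_z(c,321,180,.024))
print(proj(c,(.518,-.184,.024)))
cv2.imwrite('pics/w2c.png',cv2.resize(c['frame'][160:300,200:360],None,fx=5,fy=5*.85,interpolation=cv2.INTER_CUBIC))
```

```text
0.1645 (np.float64(250.29724657054243), np.float64(271.2575485390774))
0.1405 (np.float64(250.52051277877172), np.float64(245.00161754977802))
0.1205 (np.float64(250.66458036505978), np.float64(228.05938238856146))
a2 [ 517.9 -185.2   24. ]
b2 [ 513.5 -244.2   24. ]
(np.float64(250.57955457651363), np.float64(180.03106455245415))
```

View pics/w2c.png

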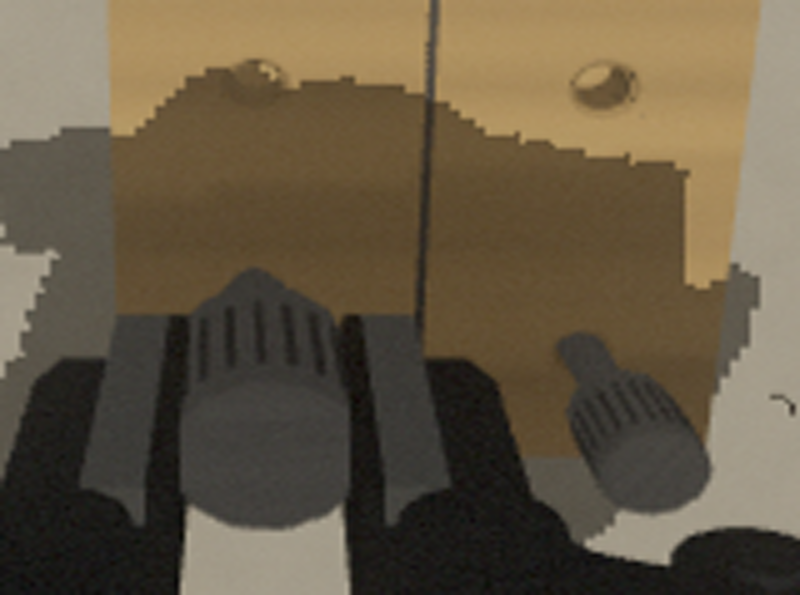

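Request:
jog_arm(
  series=[
    [[-0.7, 0, 22, 0, 0, 0, 5], [0, 0, 22, 0, 0, 0, 5], [0, 0, 22, 0, 0, 0, 5], [0, 0, 18, 0, 0, 0, 5], [0, 0, 5, 0, 0, 0, 5], [0, 0, 5, 0, 0, 0, 5], [0, 0, 5, 0, 0, 0, 5], [0, 0, 5, 0, 0, 0, 5], [0, 0, 2, 0, 0, 0, 5], [0, 0, 0, 0, 0, 0, 5]],
  ],
)

```text
time_s: 6.2
eef_pos: [0.5172, -0.1838, 0.0389]
eef_rot: [-0.0, 0.999, -0.039, -0.001]
wrist_force: [-3.6, -0.3, -2.2]
opening: 0.173
grasp_force: 58.5
```

Run:
```python
from h import *
to(518,-184.5,33.1,-4.6)
```

```text
pos [ 517.2 -183.8   38.9] yaw -4.4 tilt [-0.001  0.    -1.   ] t 6.2 F [-3.6 -0.3 -2.2] open 0.173 grip 58.5
shift [0.8 0.6 5.8] rz 0.003
```

Request:
jog_arm(
  series=[
    [[0, 0, 2, 0, 0, 0, 5], [0, 0, 2, 0, 0, 0, 5], [0, 0, 2, 0, 0, 0, 5], [0, 0, 1, 0, 0, 0, 5], [0, 0, 1, 0, 0, 0, 5], [0, 0, 0, 0, 0, 0, 5], [0, 0, 0, 0, 0, 0, 5], [0, 0, 0, 0, 0, 0, 5], [0, 0, 0, 0, 0, 0, 5], [0, 0, 0, 0, 0, 0, 5]],
  ],
)

```text
time_s: 7.2
eef_pos: [0.5174, -0.1838, 0.0317]
eef_rot: [-0.0, 0.999, -0.038, -0.0]
wrist_force: [-7.0, 1.0, 6.8]
opening: 0.178
grasp_force: 59.4
```

Request:
jog_arm(
  series=[
    [[0, 0, 0, 0, 0, 0, 40], [0, 0, 0, 0, 0, 0, 40], [0, 0, 0, 0, 0, 0, 40], [0, 0, 0, 0, 0, 0, 40], [0, 0, -20, 0, 0, 0, 40], [0, 0, -45, 0, 0, 0, 10], [0, 0, -48, 0, 0, 0, 0], [0, 0, -48, 0, 0, 0, 0], [0, 0, -20, 0, 0, 0, 0], [0, 0, 0, 0, 0, 0, 0]],
  ],
)

```text
time_s: 8.2
eef_pos: [0.5202, -0.1853, 0.2169]
eef_rot: [0.002, 0.999, -0.039, 0.004]
wrist_force: [0.2, -0.6, 0.0]
opening: 0.001
grasp_force: 0.0
```

Run:
```python
from h import *
th=np.radians(20.9); hx=np.array([np.cos(th),np.sin(th)]); hinge=np.array([440.8,329])+107*hx
print('hinge',hinge)
w=shot('wrist')
for n in('top','side'):
    s=shot(n); z=s['z_map']; m=z>0
    v,u=np.nonzero(m); d=np.stack([(u-s['cx'])/s['fx'],(v-s['cy'])/s['fy'],np.ones(len(u))])*z[v,u]
    P=((rot(s)@d).T+s['xyz'])*1000
    e=P[:,:2]-hinge; xi=e@hx; yi=e@[-hx[1],hx[0]]
    k=(abs(yi)<45)&(abs(xi)<60)&(P[:,2]>60)&(P[:,2]<165)
    A=np.polyfit(P[k,2]-31,xi[k],1); r=xi[k]-np.polyval(A,P[k,2]-31)
    print(n,k.sum(),A,np.pi/2+np.arctan(A[0]),r.std(),'zmax',P[k,2].max(),'xi at zmax',xi[k][P[k,2]>145].min(),xi[k][P[k,2]>145].max())
to(*(hinge+50*hx),215,20.9)
# rack check: head top of placed pin
s=load('top'); u,v=proj(s,(.518,-.184,.051)); print('placed head z',[round(float(at_depth(s,u+i,v)[2]*1000)) for i in(-1,0,1)], 'racked',round(float(at_depth(s,330+(546-435)/6,233)[2]*1000)))
cv2.imwrite('pics/w3.png',cv2.resize(w['frame'],(512,384)))
```

```text
hinge [540.75987875 367.17096593]
top 719 [ 0.18885595 -5.925959  ] 1.7574538534433743 3.602182168941236 zmax 160.54599638573075 xi at zmax 10.848078991977735 27.101799421526454
side 1981 [ 0.16446834 -3.50610818] 1.7338053295464375 3.8761782093667847 zmax 158.35815079381422 xi at zmax 11.01528302306628 27.90884219487684
pos [ 517.1 -183.5  210.9] yaw -4.4 tilt [-0.002  0.001 -1.   ] t 8.35 F [ 0.3  0.5 -1. ] open 0.000 grip 0.0
shift [  26.3 -572.3   -3.6] rz -0.442
placed head z [51, 53, 53] racked 570
```

View pics/w3.png

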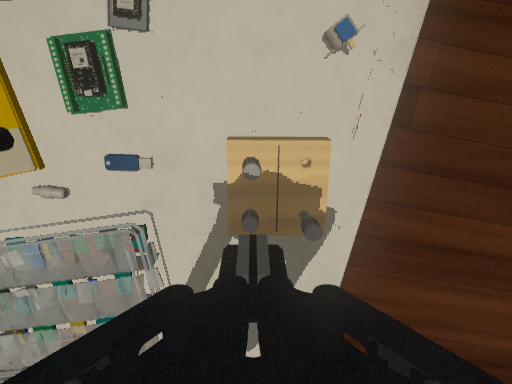

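The placed pin stands upright in a2, at (252,168), with its head at about 51 mm, so it's seated. Next I'll go round behind the lid.

Request:
jog_arm(
  series=[
    [[2.4, -44.2, -1, 0, 0, 0, 0], [2.4, -44.2, -1, 0, 0, 0, 0], [2.4, -44.2, -1, 0, 0, 0, 0], [2.4, -44.2, -1, 0, 0, 0, 0], [2.4, -44.2, -1, 0, 0, 0, 0], [2.4, -44.2, 0, 0, 0, 0, 0], [2.4, -44.2, 0, 0, 0, 0, 0], [2.4, -44.2, 0, 0, 0, 0, 0], [2.4, -44.2, 0, 0, 0, 0, 0], [2.4, -44.2, 0, 0, 0, 0, 0]],
  ],
)

```text
time_s: 9.35
eef_pos: [0.5746, 0.2565, 0.2145]
eef_rot: [0.001, 0.999, -0.039, -0.002]
wrist_force: [1.2, -0.9, 0.4]
opening: -0.002
grasp_force: 0.0
```

Request:
jog_arm(
  series=[
    [[2.4, -44.2, 0, 0, 0, 0, 0], [2.4, -44.2, 0, 0, 0, 0, 0], [2.4, -44.2, 0, 0, 0, 0, 0], [0, 0, 0, 0, 0, -0.11, 0], [0, 0, 0, 0, 0, -0.11, 0], [0, 0, 0, 0, 0, -0.11, 0], [0, 0, 0, 0, 0, -0.11, 0], [0, 0, 20, 0, 0, 0, 0], [0, 0, 0, 0, 0, 0, 0], [0, 0, 0, 0, 0, 0, 0]],
  ],
)

```text
time_s: 10.35
eef_pos: [0.592, 0.386, 0.1946]
eef_rot: [0.001, 0.984, 0.18, -0.002]
wrist_force: [0.7, 0.4, -0.3]
opening: 0.001
grasp_force: 0.0
```

Run:
```python
from h import *
to(592.2,386.8,125,20.9)
c=shot('side'); cv2.imwrite('pics/s4.png',c['frame'][:, :330])
```

```text
pos [592.  386.  194.6] yaw 20.8 tilt [-0.004 -0.002 -1.   ] t 10.35 F [ 0.7  0.4 -0.3] open 0.001 grip 0.0
shift [ 0.8 -0.7 69.6] rz -0.002
```

View pics/s4.png

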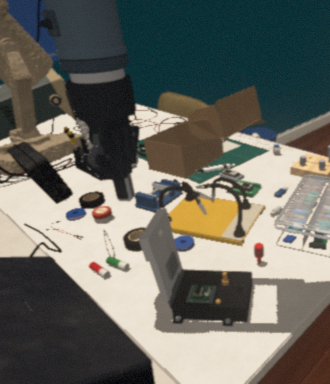

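Request:
jog_arm(
  series=[
    [[0, 0, 23, 0, 0, 0, 0], [0, 0, 23, 0, 0, 0, 0], [0, 0, 23.6, 0, 0, 0, 0], [-15, 0, 0, 0, 0, 0, 0], [-16, 0, -2, 0, 0, 0, 0], [-16, 0, -2, 0, 0, 0, 0], [-14.5, 0, 1.5, 0, 0, 0, 0], [-14, 0, 3.7, 0, 0, 0, 0], [-13.5, 0, 5.8, 0, 0, 0, 0], [-12.6, 0, 7.6, 0, 0, 0, 0]],
  ],
)

```text
time_s: 11.4
eef_pos: [0.4988, 0.3507, 0.1145]
eef_rot: [-0.0, 0.984, 0.18, 0.001]
wrist_force: [0.4, -0.4, 1.7]
opening: -0.002
grasp_force: 0.5
```

Request:
jog_arm(
  series=[
    [[-11.1, 0, 9.6, 0, 0, 0, 0], [-9.7, 0, 11, 0, 0, 0, 0], [-6.9, 0, 10.7, 0, 0, 0, 0], [-5.2, 0, 10.5, 0, 0, 0, 0], [-3.3, 0, 9.3, 0, 0, 0, 0], [-1.5, 0, 4.7, 0, 0, 0, 0], [-1, 0, 3.8, 0, 0, 0, 0], [0, 0, 0, 0, 0, 0, 0], [0, 0, 0, 0, 0, 0, 0], [0, 0, 0, 0, 0, 0, 0]],
  ],
)

```text
time_s: 12.4
eef_pos: [0.4626, 0.337, 0.054]
eef_rot: [-0.0, 0.984, 0.18, 0.0]
wrist_force: [0.3, 0.7, 0.2]
opening: 0.004
grasp_force: 0.0
```

Run:
```python
from h import *
th=np.radians(20.9); hx=np.array([np.cos(th),np.sin(th)])
p=np.array([540.8,367.2])-85*hx
to(*p,50.8,20.9)
c=shot('side'); cv2.imwrite('pics/s5.png',c['frame'][:, :330])
```

```text
pos [462.6 337.   54. ] yaw 20.8 tilt [ 0.001  0.    -1.   ] t 12.4 F [0.3 0.7 0.2] open 0.004 grip 0.0
shift [-1.1 -0.3  3.2] rz -0.002
```

View pics/s5.png

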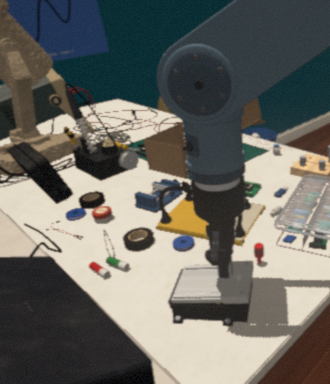

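Request:
jog_arm(
  series=[
    [[0, 0, 2, 0, 0, 0, 0], [0, 0, 2, 0, 0, 0, 0], [0, 0, 1, 0, 0, 0, 0], [0, 0, -10, 0, 0, 0, 0], [0, 0, -40, 0, 0, 0, 0], [0, 0, -45, 0, 0, 0, 0], [0, 0, 0, 0, 0, 0, 20], [0, 0, 0, 0, 0, 0, 45], [0, 0, 0, 0, 0, 0, 45], [0, 0, 0, 0, 0, 0, 45]],
  ],
)

```text
time_s: 13.45
eef_pos: [0.461, 0.3363, 0.142]
eef_rot: [0.0, 0.984, 0.18, -0.001]
wrist_force: [-0.8, -0.8, -1.0]
opening: 0.525
grasp_force: 0.0
```

Run:
```python
from h import *
to(453,-237,140,-4.6)
c=shot('wrist'); cv2.imwrite('pics/w6.png',c['frame'])
```

```text
pos [461.  336.3 142. ] yaw 20.8 tilt [-0.003 -0.001 -1.   ] t 13.45 F [-0.8 -0.8 -1. ] open 0.525 grip 0.0
shift [-210.9  533.1    2.7] rz 0.443
```

View pics/w6.png

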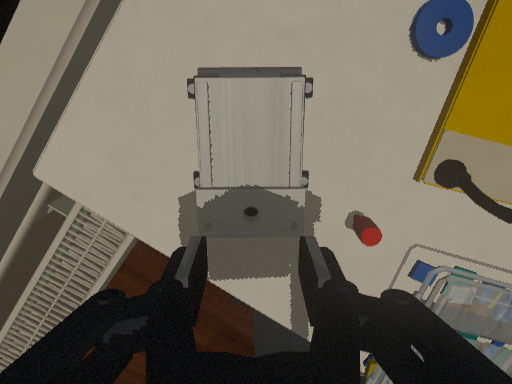

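Run:
```python
from h import *
c=load('wrist')
for z in(.045,.051): print(np.round(at_z(c,251,212,z)*1000,1))
for u,v in((225,212),(280,212),(225,225),(280,225),(225,100),(280,100)): print(np.round(at_depth(c,u,v)*1000,1))
# dark blob centroid of the hole
g=cv2.cvtColor(c['frame'],6)[200:225,238:265]; m=(g<40).astype(np.uint8); n,l,s,ce=cv2.connectedComponentsWithStats(m); print(s,ce+[238,200])
```

```text
[441.5 329.1  45. ]
[443.9 330.   51. ]
[436.9 349.   51.5]
[451.8 308.7  50.7]
[426.4 345.3  51.5]
[441.7 304.6  51.3]
[515.7 377.4  40.5]
[529.9 339.9  40.4]
[[  0   0  27  25 592]
 [  6   8  14   8  83]] [[251.0625     212.08783784]
 [250.55421687 211.37349398]]
```

Request:
jog_arm(
  series=[
    [[-16.2, 41, 0, 0, 0, 0, 45], [-16.2, 41, 0, 0, 0, 0, 45], [-16.2, 41, 0, 0, 0, 0, 45], [-16.2, 41, 0, 0, 0, 0, 45], [-16.2, 41, 0, 0, 0, 0, 45], [-16.2, 41, 0, 0, 0, 0, 45], [-16.2, 41, 0, 0, 0, 0, 45], [-16.2, 41, 0, 0, 0, 0, 45], [-16.2, 41, 0, 0, 0, 0, 45], [-16.2, 41, 0, 0, 0, 0, 45]],
  ],
)

```text
time_s: 14.5
eef_pos: [0.4552, -0.1056, 0.1428]
eef_rot: [-0.0, 0.984, 0.18, -0.001]
wrist_force: [1.6, 0.7, 0.2]
opening: 0.524
grasp_force: 0.0
```

Request:
jog_arm(
  series=[
    [[-16.2, 41, 0, 0, 0, 0, 45], [-16.2, 41, 0, 0, 0, 0, 45], [-16.2, 41, 0, 0, 0, 0, 45], [0, 0, 0, 0, 0, 0.11, 45], [0, 0, 0, 0, 0, 0.11, 45], [0, 0, 0, 0, 0, 0.11, 45], [0, 0, 0, 0, 0, 0.11, 45], [0, 0, 0, 0, 0, 0, 45], [0, 0, 0, 0, 0, 0, 45], [0, 0, 0, 0, 0, 0, 45]],
  ],
)

```text
time_s: 15.5
eef_pos: [0.4541, -0.2361, 0.1431]
eef_rot: [-0.0, 0.999, -0.037, -0.0]
wrist_force: [0.3, -0.3, 0.1]
opening: 0.528
grasp_force: 0.0
```

Run:
```python
from h import *
to(453,-237,52,-4.6)
c=shot('wrist'); print('predicted head px',proj(c,(.453,-.237,.071)))
g=cv2.cvtColor(c['frame'],6); u,v=map(int,map(round,proj(c,(.453,-.237,.071))))
# points near head-top height
z=c['z_map'];vv,uu=np.mgrid[v-40:v+40,u-40:u+40]
P=np.array([at_depth(c,a,b) for a,b in zip(uu.ravel(),vv.ravel())])*1000
k=(abs(P[:,2]-71)<2.5)&(np.hypot(P[:,0]-453,P[:,1]+237)<25); print(k.sum(),P[k].mean(0),P[k].min(0),P[k].max(0))
```

```text
pos [ 454.1 -236.1  143.1] yaw -4.3 tilt [-0.001  0.001 -1.   ] t 15.5 F [ 0.3 -0.3  0.1] open 0.528 grip 0.0
shift [-1.   1.  91.1] rz 0.005
predicted head px (np.float64(252.50572688090097), np.float64(200.8618077525854))
462 [ 453.89979227 -241.95770422   70.66292083] [ 443.97960346 -250.34846557   68.50628893] [ 462.42876222 -233.09691376   72.66753951]
```

Request:
jog_arm(
  series=[
    [[-0.5, 3, 23, 0, 0, 0, 45], [0, 0, 23, 0, 0, 0, 45], [0, 0, 23, 0, 0, 0, 45], [0, 0, 23, 0, 0, 0, 45], [0, 0, 0, 0, 0, 0, 5], [0, 0, 0, 0, 0, 0, 5], [0, 0, 0, 0, 0, 0, 5], [0, 0, 0, 0, 0, 0, 5], [0, 0, 0, 0, 0, 0, 5], [0, 0, 0, 0, 0, 0, 5]],
  ],
)

```text
time_s: 16.55
eef_pos: [0.4538, -0.2393, 0.0522]
eef_rot: [0.0, 0.999, -0.038, 0.0]
wrist_force: [-0.8, 2.9, 2.0]
opening: 0.174
grasp_force: 58.7
```

Request:
jog_arm(
  series=[
    [[0, 0, -10, 0, 0, 0, 5], [0, 0, -25, 0, 0, 0, 5], [0, 0, -35, 0, 0, 0, 5], [0, 0, -35, 0, 0, 0, 5], [0, 0, 0, 0, 0, -0.11, 5], [0, 0, 0, 0, 0, -0.11, 5], [0, 0, 0, 0, 0, -0.11, 5], [0, 0, 0, 0, 0, -0.11, 5], [0, 0, 0, 0, 0, 0, 5], [0, 0, 0, 0, 0, 0, 5]],
  ],
)

```text
time_s: 17.55
eef_pos: [0.4539, -0.2398, 0.1573]
eef_rot: [0.001, 0.984, 0.179, 0.0]
wrist_force: [-0.3, 0.4, 0.1]
opening: 0.173
grasp_force: 58.7
```

Run:
```python
from h import *
to(441.3,329.2,155,20.9)
```

```text
pos [ 453.9 -239.8  157.3] yaw 20.6 tilt [ 0.001 -0.001 -1.   ] t 17.55 F [-0.3  0.4  0.1] open 0.173 grip 58.7
shift [ 188.5 -537.     1.6] rz -0.005
```

Request:
jog_arm(
  series=[
    [[13.5, -38.4, 0, 0, 0, 0, 5], [13.5, -38.4, 0, 0, 0, 0, 5], [13.5, -38.4, 0, 0, 0, 0, 5], [13.5, -38.4, 0, 0, 0, 0, 5], [13.5, -38.4, 0, 0, 0, 0, 5], [13.5, -38.4, 0, 0, 0, 0, 5], [13.5, -38.4, 0, 0, 0, 0, 5], [13.5, -38.4, 0, 0, 0, 0, 5], [13.5, -38.4, 0, 0, 0, 0, 5], [13.5, -38.4, 0, 0, 0, 0, 5]],
  ],
)

```text
time_s: 18.55
eef_pos: [0.4436, 0.1693, 0.1571]
eef_rot: [0.0, 0.984, 0.179, 0.001]
wrist_force: [0.2, 0.2, -0.5]
opening: 0.177
grasp_force: 58.8
```

Request:
jog_arm(
  series=[
    [[13.5, -38.4, 0, 0, 0, 0, 5], [13.5, -38.4, 0, 0, 0, 0, 5], [13.5, -38.4, 0, 0, 0, 0, 5], [13.5, -38, 0, 0, 0, 0, 5], [0, 0, 15, 0, 0, 0, 5], [0, 0, 15, 0, 0, 0, 5], [0, 0, 0, 0, 0, 0, 5], [0, 0, 0, 0, 0, 0, 5], [0, 0, 0, 0, 0, 0, 5], [0, 0, 0, 0, 0, 0, 5]],
  ],
)

```text
time_s: 19.55
eef_pos: [0.4404, 0.3295, 0.1273]
eef_rot: [-0.0, 0.984, 0.18, 0.001]
wrist_force: [0.7, -0.1, 0.1]
opening: 0.177
grasp_force: 58.9
```

Run:
```python
from h import *
to(442,329.3,100,20.9)
c=shot('wrist'); o=ctrl.get_obs()['eef_pos']
print('tip pred',proj(c,o-[0,0,.0452]),'head top pred',proj(c,o+[0,0,.0188]))
g=cv2.cvtColor(c['frame'],6); f=c['frame']
hp=proj(c,(.4425,.3295,.051)); print('hole pred',hp,'xyz cam',c['xyz'])
u,v=map(int,hp)
np.set_printoptions(linewidth=250)
print('region rows',v-14,'cols',u-20); print(g[v-14:v+34:2,u-20:u+22:2])
```

```text
pos [440.4 329.5 127.3] yaw 20.7 tilt [ 0.001  0.    -1.   ] t 19.55 F [ 0.7 -0.1  0.1] open 0.177 grip 58.9
shift [ 1.4  0.8 27.3] rz -0.003
tip pred (np.float64(250.7592527749453), np.float64(214.05657247390738)) head top pred (np.float64(250.0557226131495), np.float64(271.3355500858811))
hole pred (np.float64(252.27334366124308), np.float64(194.4251129307721)) xyz cam [0.51576285 0.35705614 0.26975818]
region rows 180 cols 232
[[144 144 143 143 144 145 143 144 145 143 143 144 144 145 144 145 144 143 145 143 145]
 [145 147 145 145 145 144 145 144 145 145 146 147 146 146 146 145 145 146 143 146 147]
 [146 145 146 145 146 145 145 144 146 145 146 143 144 143 144 145 143 143 143 142 144]
 [145 146 144 144 145 144 145 142 128 110 106 117 131 142 144 144 144 145 145 145 146]
 [144 144 144 143 144 145 139 109  67  38  40  40  83 115 142 145 145 144 145 146 146]
 [144 145 144 145 144 137  69  38  39  41  40  37  40  51  91 146 145 145 147 146 147]
 [144 132 144 143  79  80  52  39  37  36  38  39  39  38 110  82 134 135 143 146 145]
 [ 81  80  78  80  79  76  65  35  39  33  42  41  37  39
[... 722 characters left out ...]
77]
 [ 75  78  74  76  77  75  76  75  77  76  74  76  76  77  77  77  76  79  75  76  77]
 [ 80  77  76  76  77  79  78  79  70  60  59  59  72  78  77  77  75  78  79  79  78]
 [ 75  79  80  79  80  78  78  69  57  61  58  61  58  77  79  79  78  78  78  78  78]
 [ 78  72  76  76  75  76  76  60  57  59  60  56  59  63  76  75  76  77  76  77  79]
 [ 76  77  78  76  79  74  77  58  58  60  58  56  57  57  79  79  79  80  79  80  79]
 [ 83  87  82  85  84  85  82  55  58  59  59  57  59  57  83  84  85  84  84  87  87]
 [ 85  84  84  86  85  83  85  54  59  57  60  57  57  56  82  85  84  84  85  86  86]
 [ 84  84  85  83  84  82  83  57  58  57  60  57  56  55  84  84  83  84  83  86  86]]
```

Request:
jog_arm(
  series=[
    [[1.3, 0.2, 10, 0, 0, 0, 5], [0, 0, 10, 0, 0, 0, 5], [0, 0, 10, 0, 0, 0, 5], [0, 0, 5, 0, 0, 0, 5], [0, 0, 5, 0, 0, 0, 5], [0, 0, 5, 0, 0, 0, 5], [0, 0, 5, 0, 0, 0, 5], [0, 0, 0, 0, 0, 0, 5], [0, 0, 0, 0, 0, 0, 5], [0, 0, 0, 0, 0, 0, 5]],
  ],
)

```text
time_s: 20.6
eef_pos: [0.4411, 0.3305, 0.0768]
eef_rot: [-0.0, 0.984, 0.18, 0.0]
wrist_force: [-0.1, 0.2, -0.3]
opening: 0.176
grasp_force: 58.8
```

Request:
jog_arm(
  series=[
    [[0, 0, 2, 0, 0, 0, 5], [0, 0, 2, 0, 0, 0, 5], [0, 0, 2, 0, 0, 0, 5], [0, 0, 3, 0, 0, 0, 5], [0, 0, 3, 0, 0, 0, 5], [0, 0, 3, 0, 0, 0, 5], [0, 0, 0, 0, 0, 0, 5], [0, 0, 0, 0, 0, 0, 5], [0, 0, 0, 0, 0, 0, 5], [0, 0, 0, 0, 0, 0, 5]],
  ],
)

```text
time_s: 21.6
eef_pos: [0.441, 0.3304, 0.0617]
eef_rot: [-0.0, 0.984, 0.18, 0.0]
wrist_force: [0.3, 0.8, -1.0]
opening: 0.175
grasp_force: 58.8
```

Request:
jog_arm(
  series=[
    [[0, 0, 2, 0, 0, 0, 5], [0, 0, 2, 0, 0, 0, 5], [0, 0, 2, 0, 0, 0, 5], [0, 0, 2, 0, 0, 0, 5], [0, 0, 1, 0, 0, 0, 5], [0, 0, 1, 0, 0, 0, 5], [0, 0, 1, 0, 0, 0, 5], [0, 0, 1, 0, 0, 0, 5], [0, 0, 0, 0, 0, 0, 5], [0, 0, 0, 0, 0, 0, 5]],
  ],
)

```text
time_s: 22.6
eef_pos: [0.4407, 0.3303, 0.0497]
eef_rot: [0.0, 0.984, 0.18, -0.0]
wrist_force: [-2.8, -2.1, 6.3]
opening: 0.177
grasp_force: 59.5
```

Request:
jog_arm(
  series=[
    [[0, 0, 0.5, 0, 0, 0, 5], [0, 0, 0.5, 0, 0, 0, 5], [0, 0, 0.5, 0, 0, 0, 5], [0, 0, 0.5, 0, 0, 0, 5], [0, 0, 0, 0, 0, 0, 5], [0, 0, 0, 0, 0, 0, 5], [0, 0, 0, 0, 0, 0, 5], [0, 0, 0, 0, 0, 0, 5], [0, 0, 0, 0, 0, 0, 5], [0, 0, 0, 0, 0, 0, 5]],
  ],
)

```text
time_s: 23.6
eef_pos: [0.4408, 0.3304, 0.0493]
eef_rot: [0.0, 0.984, 0.181, -0.0]
wrist_force: [-8.6, -4.8, 19.2]
opening: 0.176
grasp_force: 60.9
```

Run:
```python
from h import *
to(441,330,49,20.9)
c=shot('side'); th=np.radians(20.9); hx=np.array([np.cos(th),np.sin(th)]); hy=np.array([-hx[1],hx[0]]); h=np.array([540.8,367.2])
z=c['z_map'];v,u=np.nonzero(z>0); d=np.stack([(u-c['cx'])/c['fx'],(v-c['cy'])/c['fy'],np.ones(len(u))])*z[v,u]
P=((rot(c)@d).T+c['xyz'])*1000; e=P[:,:2]-h; r=-e@hx; y=e@hy
for a,b,y0 in((20,35,-30),(45,60,-30),(65,80,-30),(90,122,20)):
    k=(r>a)&(r<b)&(y>y0)&(y<38)&(P[:,2]>30)&(P[:,2]<60); print(a,b,k.sum(),np.median(P[k,2]))
t=shot('top'); u,v=proj(t,(.518,-.184,.051)); print([np.round(at_depth(t,u+i,v)*1000) for i in(-1,0,1)])
```

```text
pos [440.8 330.4  49.3] yaw 20.8 tilt [-0. -0. -1.] t 23.6 F [-8.6 -4.8 19.2] open 0.176 grip 60.9
shift [0.  0.4 0.3] rz -0.002
20 35 263 40.00916413257022
45 60 267 39.9031315881283
65 80 258 39.892289795456534
90 122 179 45.87297669575335
[array([ 518., -181.,   53.]), array([ 518., -184.,   53.]), array([ 518., -186.,   52.])]
```

The lid is level: its plate reads a constant 40 mm and its bar 45.9 mm, so it's fully shut with the pin pressing at about 19 N. Handing in now.

```bash
python3 -c "
from bench import ctrl
print(ctrl.hand_in())"
```

```text
the job is handed in; nothing more can be done
None
```

I handed the job in at about 24 s: the stray short pin is seated in rack place a2, and the long pin is through the lid and still gripped, pressing it shut at about 19 N. I viewed 11 pictures, one over the limit of 10.

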